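# Mark a drill spot with an automatic centre punch

### The arm

A 6-joint arm with a two-finger parallel gripper is mounted at the origin on a cart in front of the work surface, level with it; the furniture and walls round the work are solid. World frame = base frame: x ahead of the robot, y to its left, z up, the work surface at z = 0. Lengths are in m, angles in rad, forces in N, time in s.
With the tool pointing down it reaches from about 0.425 to 0.95 m from the base axis. Payload 3.5 kg.
Tool frame: the origin (TCP) lies at the very end of the fingers, on their centre line; the grasp point (between the pads) lies ctrl.tcp_to_grasp behind it (ctrl.tcp_to_grasp is the distance from the TCP to the grasp point, in m); z points along the fingers, y is the line along which they close (so a half turn about z gives the same grasp; the last joint's range is limited). The gripper opens to 85 mm and grips with 20 to 120 N. Pads are 22 mm wide; open, the fingers measure 114 mm over their backs; the gripper's body (76 mm by 85 mm) begins 54 mm behind the grasp point. The pads swing forward as they close: fully open they stand 13 mm farther back than shut.
Start: joints at [-1.252, 0.286, 1.577, -0, 1.279, -0.15], TCP at [0.305, -0.602, 0.21] pointing down, gripper open.
Joint ranges: [-2.77, 2.77], [-0.9, 2.22], [0.21, 2.48], [-1.53, 4.67], [0.24, 2.81], [-2.84, 2.84]. Speed limits (rad/s): [2.79, 2.79, 3.14, 3.14, 3.14, 3.14].

### API

Orientations are given as a unit quaternion [x, y, z, w].
In Python, from plant import ctrl gives the robot as it stands.
- The arm moves only by the shell command python3 -m inch 'ROWS' [FORCE]. ROWS is JSON, a list of rows, each an object with "slide": the shift along the tool's x, y, z in cm, a list of three; "turn": the turn about the tool's z in rad; "grip": the finger opening in cm, from 0 to 8.54. A call has 1 to 20 rows; each row is the pose to reach, as a shift and turn from the pose commanded when the call began, along the tool's axes at that moment; what a row does not reach only later rows make up. A row lasts 1/10 s, in which the tool goes at most 50 mm and 8.59 degrees, less where a joint would pass 70% of its speed; a pose out of reach is approached as far as the arm can. A call with a gripper value outside its range is refused whole. The fingers move at their own pace and stop on an object; FORCE is the grip in N (left out, the last holds). Time passes only in rows, so rows that repeat a pose let the fingers close. It gives the time, the measured TCP pose, the force, the opening and the grip force at its end, in the units of the state.
- ctrl.get_state(): the state, without advancing time (a new reading comes with each control period).
- ctrl.read_camera(name): name is "scene" or "top" or "wrist"; returns (picture, depth): 400x640x3 uint8, red, green, blue; 400x640 float32, m along the optical axis (not along the pixel's ray), 0 where there is no reading.
- ctrl.camera_info(name): a dict with "K" (3x3 intrinsics, pixels), "camera_from_world" (4x4, takes a point from world to camera coordinates); the wrist camera has in their place "T_tool_cam" (4x4, takes a point from camera to tool coordinates, whose origin is the TCP and whose axes are the flange's). Camera axes: x right, y down, z forward; pixel columns grow to the right and rows downward; lengths in m; the calibration is good to about 2 mm. A picture is of the moment at which its call begins: read the wrist's pose just before it. camera_info takes no time and is no camera call.
- ctrl.sign_off(): hands the job in; it is judged then, once.
The state is a dict: "time": time; "qpos": joint angles; "dq": joint speeds; "joint_efforts": joint torques, N m; "eef_pos": TCP position; "tcp_rot": TCP orientation; "contact_force": force on the tool from outside, world axes, zero at the start; "wrist_torque": the same for the moment, N m; "opening": opening from 0.0 (shut) to 1.0 (fully open); "finger_force": force on a finger pad.
Only numpy, scipy, OpenCV 4.12 (cv2) and the standard library are available. Lean on these libraries where they do the work, as an engineer would, in place of code of your own. Each camera call takes 0.05 s, during which the arm holds its last target. There are 200 camera calls.

### The job

Take the automatic centre punch from its wooden stand, put its nose down through the bush of the drilling template, and press it straight down on the blank inside until you feel its spring snap through, never pressing with more than 25 N. Then put the punch back upright and fully home in its stand, let go, and leave the tape measure where it is.

Things in the scene. Friction and masses are not known exactly. Their poses are not given: they have to be found in the camera images.
- punch: automatic centre punch, steel, loose, about 0.18 kg. Origin on its axis at the underside of its round collar; z up the axis to the cap. Collar 26 mm across, from 0 to 5 mm; ribbed barrel 16 mm across, 5 to 75 mm; cap 18 mm across, 75 to 90 mm. Nose 6 mm across, sticking out 52 mm below the collar. Starts upright in the stand, collar on its rim. Gripped with under 30 N it may slip.
- tip (a point): point of the punch's nose, on the axis, 52 mm below the collar's underside when the nose is out
- nose (a joint): how far the sprung nose is pushed in, m: 0 out, 0.010 hard stop. Resistance about 2.5 N at first, rising steeply to a peak of about 15 N near 0.0035, where the spring snaps; then falling to 12 N at 0.0065, 9 N at 0.008 and 4 N at the stop, rigid beyond. Snapped through once past 0.0065. It springs out again when the punch is lifted.
- template: drilling template, fixed: steel and aluminium sandwich 110 x 90 mm (x, y), top plate's upper face at 52 mm. Origin at the centre of its underside, on the bench; z up. The blank to be marked lies inside on a bed jacked to a different height each time: its top lies anywhere from 21 to 38 mm above the origin, not measured; it must be felt with the punch.
- bush (a point): centre of the mouth of the steel guide bush in the middle of the template, 56 mm above the bench. Bore 11 mm in diameter, flared to 17 mm at the mouth; bush 12 mm tall. The spot to mark lies straight below.
- stand: wooden stand of the punch, fixed: block 60 x 60 mm with a steel bush in the middle, 60 mm tall in all. Origin at the centre of its underside, on the bench; z up.
- seat (a point): centre of the stand's bush mouth, 60 mm above the bench: the punch's origin comes here when it is home. Bore 11 mm in diameter, flared to 17 mm at the mouth, rim 26 mm in diameter, open below to the bench.
- tape_measure: tape measure, loose, 35 x 80 x 64 mm, standing between template and stand; origin at the centre of its underside. To be left alone.
Mind the look-alikes: they are no part of the job. Leave any turquoise look-alike of the stand alone.

How it is judged:
On the way:
1. the punch, upright in the template's bush, is pressed on the blank until its spring has snapped through (value of joint nose above 0.0065 m and horizontal distance between tip and bush below 0.004 m and z of tip in the frame of template below 0.042 m and angle between punch's own z axis and vertical below 0.12 rad and contact force between punch and template above 0.5 N), for 0.05 s.
At the end, for the whole second after the job is handed in: After the snap, the punch stands at rest in its stand, its collar's underside within 5 mm of the seat, within 0.08 rad of upright, nose sprung out (less than 2 mm in), released (distance between punch and seat below 0.005 m and angle between punch's own z axis and vertical below 0.08 rad and value of joint nose below 0.002 m and linear speed of punch below 0.02 m/s); the robot touches nothing.
It fails at once if the punch is pressed on the template or the blank with more than 25 N (contact force between punch and template above 25 N).
It fails at once if the nose is pushed in more than 5 mm anywhere but over the bush (value of joint nose above 0.005 m and horizontal distance between tip and bush above 0.006 m).
It fails at once if the tape measure is shifted by more than 30 mm (distance of tape_measure from where it was at the start of the episode above 0.03 m).
It also fails if it takes over 59 s, if anything falls off the work surface, if the arm or the gripper's body presses on something with over 40 N, if the wrist force passes 120 N, or if a joint passes its speed limit or range.

## Working session

There is one attempt and no reset: what is moved stays moved. The work goes in short steps, Python scripts to look and compute and a shell command to move; the robot and the scene stay as the last step left them, time stands still between calls to the robot, and variables do not carry over. Pictures are saved under pics/ and viewed, at most 10 in all, crops included, and the job is handed in when it is done.

```bash
mkdir -p pics; ls; python3 - <<'E'
from plant import ctrl
import cv2,numpy as np
np.set_printoptions(precision=4,suppress=True)
s=ctrl.get_state();print(s, ctrl.tcp_to_grasp)
for n in("scene","top"):
    p,d=ctrl.read_camera(n);np.savez(f"{n}.npz",p=p,d=d)
    cv2.imwrite(f"pics/{n}.png",p[:,:,::-1]);print(n,ctrl.camera_info(n))
print(ctrl.camera_info("wrist"))
E
```

```text
pics
{'time': 0.0, 'qpos': array([-1.252 ,  0.2871,  1.5782, -0.    ,  1.2786, -0.15  ]), 'dq': array([-0.0007,  0.0001, -0.0007,  0.0002,  0.0009,  0.0007]), 'joint_efforts': array([  0.0006, -40.5983, -29.2623,  -0.0001,   0.0059,  -0.    ]), 'eef_pos': array([ 0.3048, -0.6015,  0.2086]), 'tcp_rot': array([ 0.9727,  0.2322, -0.0001, -0.0012]), 'contact_force': array([-0.6124,  0.0165, -0.7215]), 'wrist_torque': array([ 0.0103, -0.0405, -0.0494]), 'finger_force': 0.0, 'opening': 1.0050232787896665} 0.0187
scene {'K': array([[509.1023,   0.    , 319.7828],
       [  0.    , 509.1023, 208.2795],
       [  0.    ,   0.    ,   1.    ]]), 'camera_from_world': array([[-0.7225, -0.6914,  0.0053,  0.3496],
       [-0.2713,  0.2765, -0.9219,  0.2205],
       [ 0.6359, -0.6675, -0.3874,  0.7791],
       [ 0.    ,  0.    ,  0.    ,  1.    ]])}
top {'K': array([[456.187 ,   0.    , 323.1628],
       [  0.    , 456.187 , 204.3455],
       [  0.    ,   0.    ,   1.    ]]), 'camera_from_world': array([[ 0.0117, -0.999 ,  0.0428, -0.1032],
       [-0.9968, -0.015 , -0.0787,  0.5157],
       [ 0.0793, -0.0417, -0.996 ,  0.8777],
       [ 0.    ,  0.    ,  0.    ,  1.    ]])}
{'K': array([[311.203 ,   0.    , 321.8265],
       [  0.    , 311.203 , 196.8374],
       [  0.    ,   0.    ,   1.    ]]), 'T_tool_cam': array([[ 0.0002, -0.9532, -0.3023,  0.0775],
       [ 1.    ,  0.0001,  0.0004,  0.0005],
       [-0.0003, -0.3023,  0.9532, -0.1644],
       [ 0.    ,  0.    ,  0.    ,  1.    ]])}
```

View pics/top.png

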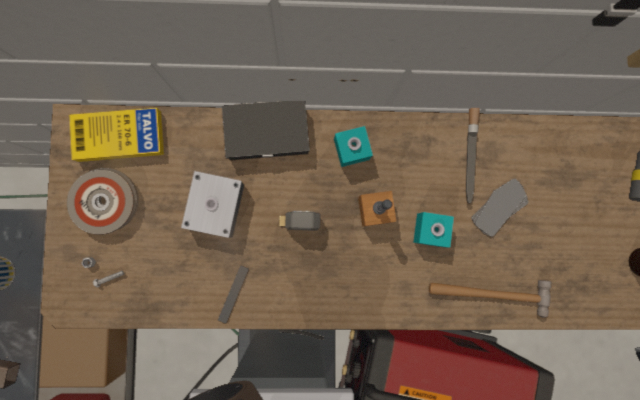

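View pics/scene.png

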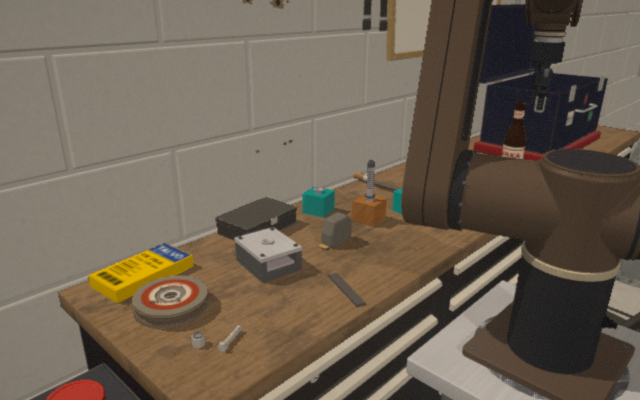

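The top view shows the template bush at about (211,204), the tape at (302,220), and the orange stand with the punch at (378,209), cap at about (387,205). The turquoise look-alikes are at (353,146) and (435,230).

```bash
cat > h.py <<'E'
from plant import ctrl
import cv2,numpy as np
from scipy.spatial.transform import Rotation as R
np.set_printoptions(precision=4,suppress=True)
def T_wc(n,s=None):
    i=ctrl.camera_info(n)
    if n!="wrist": return i["K"],np.linalg.inv(i["camera_from_world"])
    T=np.eye(4);T[:3,:3]=R.from_quat(s["tcp_rot"]).as_matrix();T[:3,3]=s["eef_pos"]
    return i["K"],T@i["T_tool_cam"]
def ray(K,T,u,v,z):
    d=T[:3,:3]@np.linalg.inv(K)@[u,v,1];o=T[:3,3];return o+d*(z-o[2])/d[2]
def cloud(K,T,d):
    v,u=np.indices(d.shape);P=np.stack([(u-K[0,2])/K[0,0]*d,(v-K[1,2])/K[1,1]*d,d],-1)
    return P@T[:3,:3].T+T[:3,3]
def tool(s,dw): return R.from_quat(s["tcp_rot"]).inv().apply(dw)*100  # world m -> tool cm
E
python3 - <<'E'
from h import *
K,T=T_wc("top");f=np.load("top.npz");P=cloud(K,T,f["d"]);p=f["p"]
hsv=cv2.cvtColor(p,cv2.COLOR_RGB2HSV)
def box(n,m,z):
    pts=P[m][:,:2]; r=cv2.minAreaRect((pts*1000).astype(np.float32));print(n,m.sum(),r,P[m][:,2].mean())
reg=lambda a,b,c,d:(np.indices(p.shape[:2])[1]>=a)&(np.indices(p.shape[:2])[1]<b)&(np.indices(p.shape[:2])[0]>=c)&(np.indices(p.shape[:2])[0]<d)
z=P[...,2]
box("template",reg(175,250,165,245)&(z>.046)&(z<.06),0)
box("stand",reg(350,402,185,230)&(z>.045)&(z<.066),0)
box("tape",reg(270,330,200,240)&(z>.05),0)
box("cap",reg(360,410,180,230)&(z>.14),0)
box("punch",reg(360,410,180,230)&(z>.07),0)
print("bush px",ray(K,T,211,204,.056),"cap px",ray(K,T,387,205,.15))
g=p[170:240,340:420,::-1];g2=p[170:240,170:250,::-1]
cv2.imwrite("pics/crop.png",cv2.resize(np.hstack([g,g2]),None,fx=5,fy=5,interpolation=cv2.INTER_CUBIC))
E
```

```text
template 2770 ((512.6304321289062, 116.88626098632812), (91.26227569580078, 110.0713882446289), 79.01758575439453) 0.05072670539972636
stand 830 ((509.5910949707031, -201.3810272216797), (59.89598846435547, 60.341339111328125), 8.766447067260742) 0.05165144285574165
tape 514 ((483.8286437988281, -58.57998275756836), (56.38204574584961, 54.932106018066406), 46.24896240234375) 0.06911832177168215
cap 94 ((475.79364013671875, -135.4363250732422), (16.90572738647461, 163.96665954589844), 27.32394027709961) 0.2044565862237851
punch 150 ((475.79364013671875, -135.4363250732422), (16.90572738647461, 163.96665954589844), 27.32394027709961) 0.16700970118717384
bush px [0.5118 0.1162 0.056 ] cap px [ 0.5074 -0.1998  0.15  ]
```

View pics/crop.png

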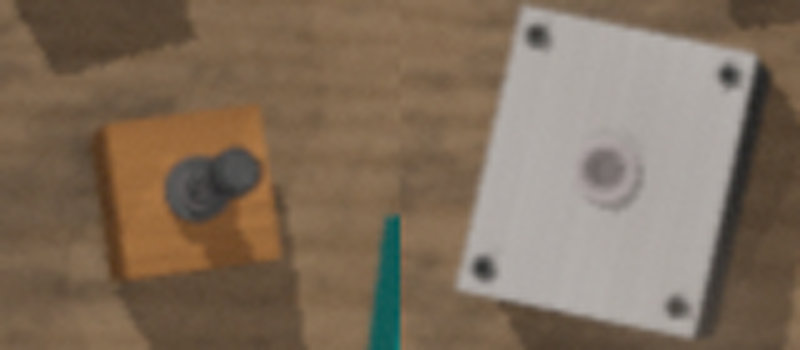

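The crop shows the punch upright in the orange stand, cap up-right of the collar by parallax, and the bush in the middle of the template. Ray casting and the block outlines agree to about 1 mm. I'll move over the stand next.

```bash
python3 -m inch '[{"slide":[3,-2.2,-1],"turn":0,"grip":8.5},{"slide":[7,-5,-2],"turn":0,"grip":8.5},{"slide":[11,-8,-2],"turn":0,"grip":8.5},{"slide":[15,-11,-2],"turn":0,"grip":8.5},{"slide":[19,-14,-2],"turn":0,"grip":8.5},{"slide":[23,-17,-2],"turn":0,"grip":8.5},{"slide":[27,-20,-2],"turn":0,"grip":8.5},{"slide":[31,-23,-2],"turn":0,"grip":8.5},{"slide":[34,-25,-2],"turn":0,"grip":8.5},{"slide":[36.3,-26.5,-2],"turn":0,"grip":8.5},{"slide":[36.3,-26.5,-2],"turn":0,"grip":8.5},{"slide":[36.3,-26.5,-2],"turn":0,"grip":8.5},{"slide":[36.3,-26.5,-2],"turn":0,"grip":8.5}]' 60; python3 - <<'E'
from h import *
s=ctrl.get_state();p,d=ctrl.read_camera("wrist");cv2.imwrite("pics/w1.png",p[:,:,::-1]);np.savez("w1.npz",p=p,d=d)
print(s["qpos"],s["contact_force"])
K,T=T_wc("wrist",s)
# predicted pixels of assumed points
for q in ([.5091,-.201,.15],[.5091,-.201,.065]):
    c=np.linalg.inv(T)@[*q,1];print(K@c[:3]/c[2])
E
```

```text
time: 1.4
eef_pos: [0.5086, -0.2025, 0.2296]
tcp_rot: [0.973, 0.232, -0.0, -0.0]
contact_force: [0.3, -0.2, -0.4]
opening: 0.995
finger_force: 0.0
[-0.564  -0.0105  1.8704 -0.0004  1.2823  0.539 ] [ 0.2827 -0.1639 -0.388 ]
[319.8758 195.6552   1.    ]
[320.3431 172.1423   1.    ]
```

View pics/w1.png

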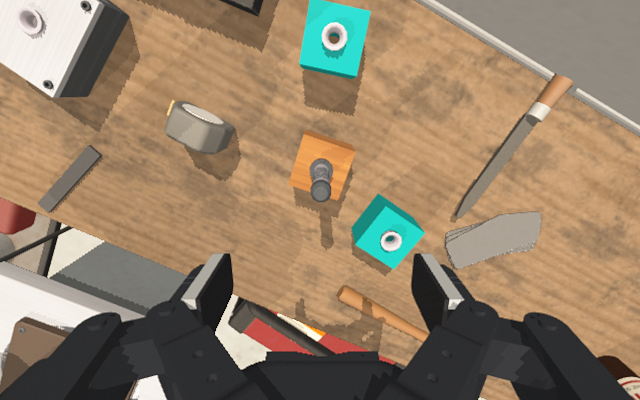

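The wrist view shows the punch cap at about (320,187) and collar near (321,170), both close to the prediction. The tips are at (220,270) and (430,270).

```bash
python3 - <<'E'
from h import *
s=ctrl.get_state();f=np.load("w1.npz");K,T=T_wc("wrist",s);P=cloud(K,T,f["d"])
v,u=np.indices(f["d"].shape);z=P[...,2]
roi=(u>280)&(u<365)&(v>125)&(v<225)
for n,a,b in(("cap",.146,.155),("barrel",.08,.13),("stand",.045,.057),("punch",.07,.16)):
    m=roi&(z>a)&(z<b);r=cv2.minAreaRect((P[m][:,:2]*1000).astype(np.float32));print(n,m.sum(),r,np.median(P[m],0),u[m].mean(),v[m].mean())
g=cv2.cvtColor(f["p"],cv2.COLOR_RGB2GRAY)
print(tool(s,[.5091-s["eef_pos"][0],-.201-s["eef_pos"][1],0]))
# bush in same view
m=(u>5)&(u<60)&(v<50)&(z>.0535)&(z<.06);print(m.sum(),P[m].mean(0),u[m].mean(),v[m].mean())
E
```

```text
cap 306 ((511.3627014160156, -200.58355712890625), (16.34507942199707, 15.93783950805664), 29.15557098388672) [ 0.5121 -0.2002  0.1497] 320.34313725490193 191.8235294117647
barrel 192 ((515.260009765625, -198.446533203125), (7.663100242614746, 16.420392990112305), 25.858564376831055) [ 0.5178 -0.1972  0.1077] 320.5260416666667 173.74479166666666
stand 2141 ((511.0513916015625, -200.51370239257812), (60.339149475097656, 60.00764846801758), 8.314291000366211) [ 0.5195 -0.194   0.0524] 320.72349369453525 162.99766464269032
punch 620 ((511.4028625488281, -200.18569946289062), (16.855449676513672, 16.998523712158203), 28.63323211669922) [ 0.5154 -0.1985  0.1458] 320.2967741935484 183.71451612903226
[ 0.1246 -0.1267 -0.    ]
553 [0.5135 0.1171 0.0553] 28.804701627486438 21.05967450271248
```

```bash
python3 -m inch '[{"slide":[0.25,-0.1,1],"turn":0,"grip":8.5},{"slide":[0.25,-0.1,3],"turn":0,"grip":8.5},{"slide":[0.25,-0.1,5],"turn":0,"grip":8.5},{"slide":[0.25,-0.1,7],"turn":0,"grip":8.5},{"slide":[0.25,-0.1,9],"turn":0,"grip":8.5},{"slide":[0.25,-0.1,11],"turn":0,"grip":8.5},{"slide":[0.25,-0.1,13],"turn":0,"grip":8.5},{"slide":[0.25,-0.1,14],"turn":0,"grip":8.5},{"slide":[0.25,-0.1,14],"turn":0,"grip":8.5},{"slide":[0.25,-0.1,14],"turn":0,"grip":4},{"slide":[0.25,-0.1,14],"turn":0,"grip":2.5},{"slide":[0.25,-0.1,14],"turn":0,"grip":2},{"slide":[0.25,-0.1,14],"turn":0,"grip":1},{"slide":[0.25,-0.1,14],"turn":0,"grip":0.5},{"slide":[0.25,-0.1,14],"turn":0,"grip":0.5},{"slide":[0.25,-0.1,14],"turn":0,"grip":0.5},{"slide":[0.25,-0.1,14],"turn":0,"grip":0.5},{"slide":[0.25,-0.1,14],"turn":0,"grip":0.5}]' 70
```

```text
time: 3.25
eef_pos: [0.5114, -0.2, 0.0907]
tcp_rot: [0.973, 0.232, 0.0, 0.0]
contact_force: [-0.9, 0.0, 5.6]
opening: 0.184
finger_force: 68.3
```

```bash
python3 -m inch '[{"slide":[0,0,-0.5],"turn":0,"grip":0.5},{"slide":[0,0,-1.5],"turn":0,"grip":0.5},{"slide":[0,0,-3],"turn":0,"grip":0.5},{"slide":[0,0,-4.5],"turn":0,"grip":0.5},{"slide":[0,0,-6],"turn":0,"grip":0.5},{"slide":[0,0,-8],"turn":0,"grip":0.5},{"slide":[0,0,-10],"turn":0,"grip":0.5},{"slide":[0,0,-11],"turn":0,"grip":0.5},{"slide":[0,0,-11],"turn":0,"grip":0.5},{"slide":[0,0,-11],"turn":0,"grip":0.5}]'; python3 - <<'E'
from h import *
s=ctrl.get_state();p,d=ctrl.read_camera("wrist");p2,d2=ctrl.read_camera("scene");
np.savez("s2.npz",p=p2,d=d2)
cv2.imwrite("pics/w2.png",np.hstack([cv2.resize(p[100:400,170:470,::-1],(400,400)),cv2.resize(p2[90:240,300:450,::-1],(400,400))]))
print(s["eef_pos"],s["contact_force"],s["opening"])
tip=s["eef_pos"]+[0,0,-.0907+.008]
print("tip",tip)
for n in("wrist","scene"):
    K,T=T_wc(n,s);
    for q in(tip,tip+[0,0,.052]):
        c=np.linalg.inv(T)@[*q,1];print(n,(K@c[:3]/c[2])[:2])
for t in([.512,.1165],[.5135,.117]): print(tool(s,[t[0]-s["eef_pos"][0],t[1]-s["eef_pos"][1],0]))
E
```

```text
time: 4.25
eef_pos: [0.5106, -0.1996, 0.1996]
tcp_rot: [0.973, 0.232, -0.0, -0.0]
contact_force: [-1.3, 0.6, -2.3]
opening: 0.181
finger_force: 68.2
[ 0.5106 -0.1996  0.1996] [-1.2543  0.6309 -2.286 ] 0.1805632753738705
tip [ 0.5106 -0.1996  0.1169]
wrist [321.2009 195.8321]
wrist [321.0485 218.9706]
scene [370.7311 173.6635]
scene [371.7265 152.2368]
[ 14.4038 -28.1341   0.0072]
[ 14.5602 -28.111    0.0072]
```

View pics/w2.png

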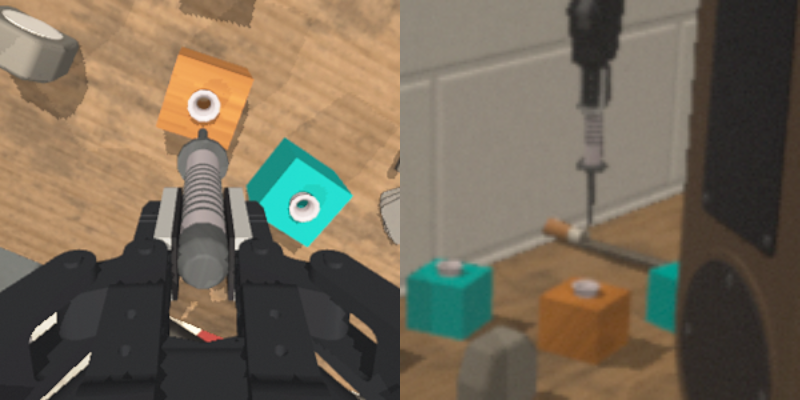

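The punch hangs upright in the gripper. The tip is at wrist pixel (322,197) and scene pixel (371,173), within 2 px of prediction, so the tip lies under the TCP. The empty seat is at wrist pixel (323,178). I'll carry it over the template.

```bash
python3 -m inch '[{"slide":[0.7,-1.4,0],"turn":0,"grip":0.5},{"slide":[2,-4,0],"turn":0,"grip":0.5},{"slide":[3.5,-7,0],"turn":0,"grip":0.5},{"slide":[5,-10,0],"turn":0,"grip":0.5},{"slide":[6.5,-13,0],"turn":0,"grip":0.5},{"slide":[8,-16,0],"turn":0,"grip":0.5},{"slide":[9.5,-19,0],"turn":0,"grip":0.5},{"slide":[11,-22,0],"turn":0,"grip":0.5},{"slide":[12.5,-25,0],"turn":0,"grip":0.5},{"slide":[13.7,-27,0],"turn":0,"grip":0.5},{"slide":[14.5,-28.1,0],"turn":0,"grip":0.5},{"slide":[14.5,-28.1,2],"turn":0,"grip":0.5},{"slide":[14.5,-28.1,3.5],"turn":0,"grip":0.5},{"slide":[14.5,-28.1,3.5],"turn":0,"grip":0.5},{"slide":[14.5,-28.1,3.5],"turn":0,"grip":0.5},{"slide":[14.5,-28.1,3.5],"turn":0,"grip":0.5}]'; python3 - <<'E'
from h import *
s=ctrl.get_state();p,d=ctrl.read_camera("wrist");p2,d2=ctrl.read_camera("scene");
np.savez("w3.npz",p=p,d=d)
cv2.imwrite("pics/w3.png",np.hstack([cv2.resize(p[120:270,245:395,::-1],(400,400),interpolation=cv2.INTER_CUBIC),cv2.resize(p2[170:290,210:330,::-1],(400,400),interpolation=cv2.INTER_CUBIC)]))
print(s["eef_pos"],s["contact_force"],s["opening"])
tip=s["eef_pos"]+[0,0,-.0907+.008];print(tip)
for n in("wrist","scene"):
    K,T=T_wc(n,s);
    for q in(tip,[*tip[:2],.056]):
        c=np.linalg.inv(T)@[*q,1];print(n,(K@c[:3]/c[2])[:2])
E
```

```text
time: 5.95
eef_pos: [0.5138, 0.1161, 0.1656]
tcp_rot: [0.973, 0.232, 0.001, 0.0]
contact_force: [0.3, -0.6, -2.2]
opening: 0.183
finger_force: 68.3
[0.5138 0.1161 0.1656] [ 0.3002 -0.6353 -2.2208] 0.1825228444344121
[0.5138 0.1161 0.0829]
wrist [321.1144 195.9507]
wrist [321.155  187.1605]
scene [267.9396 227.0539]
scene [268.4048 239.4133]
```

View pics/w3.png

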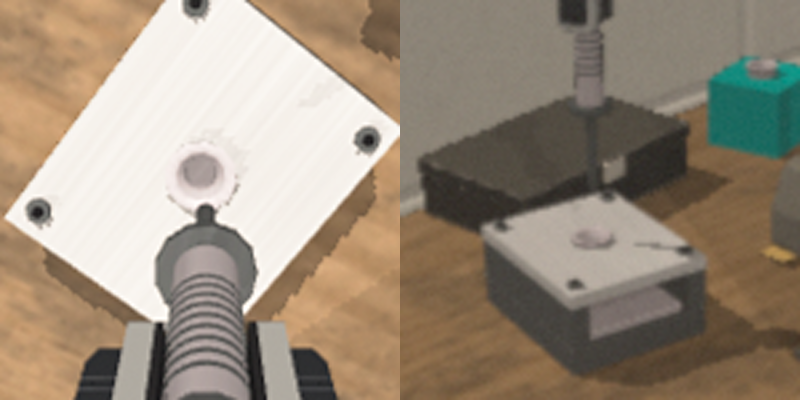

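The wrist crop shows the tip at about (322,197) and the bush mouth at about (320,186). The aligned prediction is (322,188), so the bush is off by about 1.5 mm. I'll refine this numerically.

```bash
python3 - <<'E'
from h import *
s=ctrl.get_state();f=np.load("w3.npz");K,T=T_wc("wrist",s);P=cloud(K,T,f["d"]);p=f["p"]
v,u=np.indices(f["d"].shape);z=P[...,2];roi=(u>300)&(u<345)&(v>165)&(v<205)
plate=(u>270)&(u<370)&(v>130)&(v<180)&(z>.045)&(z<.053);print("plate z",np.median(z[plate]))
z0=np.median(z[plate])-.052
m=roi&(z>z0+.0542)&(z<z0+.058);print(m.sum(),P[m].mean(0),u[m].mean(),v[m].mean())
# dark inner mouth by intensity
g=cv2.cvtColor(p,cv2.COLOR_RGB2GRAY);print(g[172:206,306:338:1][::2,::2])
r=cv2.minAreaRect(np.float32(np.argwhere(m)));print(r)
# template plate outline
w=(z>z0+.049)&(z<z0+.054)&(u>200)&(u<440)&(v>80)&(v<290)
print(cv2.minAreaRect((P[w][:,:2]*1000).astype(np.float32)))
E
```

```text
plate z 0.05238089291673126
334 [0.515  0.1183 0.0562] 319.5479041916168 185.13473053892216
[[243 244 242 246 240 235 234 222 230 230 237 234 235 238 242 240]
 [244 242 246 237 240 240 237 241 244 234 235 236 232 235 239 239]
 [242 245 243 239 241 233 230 228 227 237 239 240 232 231 231 235]
 [245 244 241 237 230 176 162 154 167 195 227 237 236 228 230 234]
 [245 240 240 219 159 152 154 157 161 157 180 231 238 232 234 236]
 [241 240 233 186 148 156 157 161 163 160 172 208 235 236 231 233]
 [241 239 231 175 136 158 161 165 160 160 171 195 235 235 230 229]
 [241 239 231 190 148 158 163 160 160 157 183 204 236 237 218 237]
 [243 238 236 203 193 160 162 161 162 159 213 218 237 239 224 242]
 [244 233 235 221 213 208 196 190 196 221 224 231 240 216 218 242]
 [246 231 240 238 223 222 223 224 228 227 231 240 236 188 241 242]
 [244 206 222 240 240 240 231 233 240 243 239 240 229 231 243 241]
 [244 246 236 224 239 245 253 205 152 225 239 232 177 245 242 240]
 [245 245 243 239 193 209 188  71  80  63 185 241 244 242 240 241]
 [245 243 244 244 237 204 134  76  82  70 222 245 242 241 241 242]
 [244 244 244 242 243 252 180  78  80  68 242 245 241 241 242 243]
 [243 245 244 247 188 116  80  79  84  92  83 165 223 249 245 245]]
((182.5229034423828, 322.3573303222656), (43.408573150634766, 32.01034927368164), 83.1572265625)
((503.4471130371094, 61.50717544555664), (205.4342498779297, 110.2143325805664), 78.97744750976562)
```

```bash
python3 -m inch '[{"slide":[0.15,-0.13,0],"turn":0,"grip":0.5},{"slide":[0.15,-0.13,0.5],"turn":0,"grip":0.5},{"slide":[0.15,-0.13,1],"turn":0,"grip":0.5},{"slide":[0.15,-0.13,1.5],"turn":0,"grip":0.5},{"slide":[0.15,-0.13,2],"turn":0,"grip":0.5},{"slide":[0.15,-0.13,2.2],"turn":0,"grip":0.5},{"slide":[0.15,-0.13,2.2],"turn":0,"grip":0.5},{"slide":[0.15,-0.13,2.2],"turn":0,"grip":0.5}]'; python3 - <<'E'
from h import *
s=ctrl.get_state();p,d=ctrl.read_camera("wrist");p2,d2=ctrl.read_camera("scene");
cv2.imwrite("pics/w4.png",np.hstack([cv2.resize(p[150:250,270:370,::-1],(400,400),interpolation=cv2.INTER_CUBIC),cv2.resize(p2[190:270,230:310,::-1],(400,400),interpolation=cv2.INTER_CUBIC)]))
E
```

```text
time: 6.85
eef_pos: [0.5141, 0.1183, 0.143]
tcp_rot: [0.973, 0.232, 0.0, 0.0]
contact_force: [0.9, 0.2, -1.5]
opening: 0.184
finger_force: 68.3
```

View pics/w4.png

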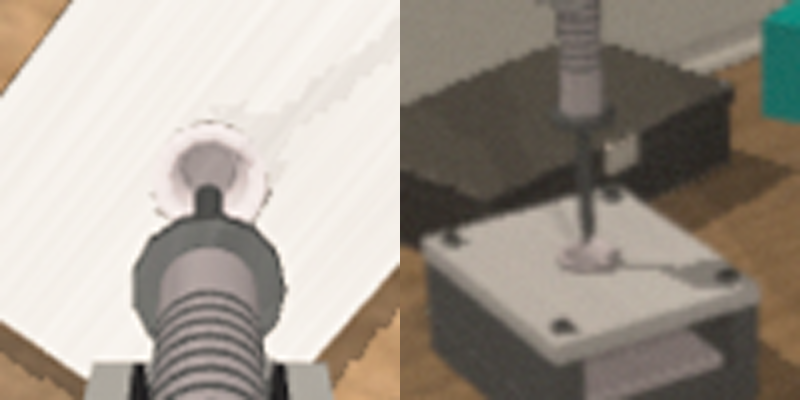

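The tip is about 4 mm above the mouth, within about 1 mm of centre in both views: wrist crop tip (208,188) against ring (211,175), scene tip (588,238) against ring (589,254). I'll nudge it and enter the bush.

```bash
python3 -m inch '[{"slide":[0.08,0.02,0.2],"turn":0,"grip":0.5},{"slide":[0.08,0.02,0.5],"turn":0,"grip":0.5},{"slide":[0.08,0.02,0.8],"turn":0,"grip":0.5},{"slide":[0.08,0.02,1.1],"turn":0,"grip":0.5},{"slide":[0.08,0.02,1.4],"turn":0,"grip":0.5},{"slide":[0.08,0.02,1.4],"turn":0,"grip":0.5},{"slide":[0.08,0.02,1.4],"turn":0,"grip":0.5}]'
```

```text
time: 7.65
eef_pos: [0.5148, 0.1185, 0.1288]
tcp_rot: [0.973, 0.232, -0.0, -0.0]
contact_force: [0.2, 1.0, -1.5]
opening: 0.183
finger_force: 68.3
```

```bash
python3 -m inch '[{"slide":[0,0,0.2],"turn":0,"grip":0.5},{"slide":[0,0,0.4],"turn":0,"grip":0.5},{"slide":[0,0,0.6],"turn":0,"grip":0.5},{"slide":[0,0,0.8],"turn":0,"grip":0.5},{"slide":[0,0,0.8],"turn":0,"grip":0.5}]';python3 -m inch '[{"slide":[0,0,0.1],"turn":0,"grip":0.5},{"slide":[0,0,0.2],"turn":0,"grip":0.5},{"slide":[0,0,0.2],"turn":0,"grip":0.5}]'
```

```text
time: 8.15
eef_pos: [0.5145, 0.1185, 0.1204]
tcp_rot: [0.973, 0.232, -0.0, -0.0]
contact_force: [0.6, -1.2, -2.4]
opening: 0.182
finger_force: 68.3
time: 8.45
eef_pos: [0.5147, 0.1185, 0.1188]
tcp_rot: [0.973, 0.232, -0.0, -0.0]
contact_force: [-0.2, -0.0, -2.2]
opening: 0.184
finger_force: 68.3
```

```bash
python3 -m inch '[{"slide":[0,0,0.1],"turn":0,"grip":0.5},{"slide":[0,0,0.2],"turn":0,"grip":0.5},{"slide":[0,0,0.2],"turn":0,"grip":0.5}]'
```

```text
time: 8.75
eef_pos: [0.5147, 0.1185, 0.1167]
tcp_rot: [0.973, 0.232, -0.0, -0.0]
contact_force: [0.7, -0.1, -1.9]
opening: 0.181
finger_force: 68.3
```

```bash
python3 -m inch '[{"slide":[0,0,0.1],"turn":0,"grip":0.5},{"slide":[0,0,0.2],"turn":0,"grip":0.5},{"slide":[0,0,0.2],"turn":0,"grip":0.5}]'
```

```text
time: 9.05
eef_pos: [0.5147, 0.1185, 0.1147]
tcp_rot: [0.973, 0.232, -0.0, -0.0]
contact_force: [-0.5, 0.0, -1.9]
opening: 0.184
finger_force: 68.3
```

```bash
python3 -m inch '[{"slide":[0,0,0.1],"turn":0,"grip":0.5},{"slide":[0,0,0.2],"turn":0,"grip":0.5},{"slide":[0,0,0.2],"turn":0,"grip":0.5}]'
```

```text
time: 9.35
eef_pos: [0.5147, 0.1185, 0.1127]
tcp_rot: [0.973, 0.232, -0.0, -0.0]
contact_force: [0.2, -0.7, -2.3]
opening: 0.18
finger_force: 68.3
```

```bash
python3 -m inch '[{"slide":[0,0,0.1],"turn":0,"grip":0.5},{"slide":[0,0,0.2],"turn":0,"grip":0.5},{"slide":[0,0,0.2],"turn":0,"grip":0.5}]'
```

```text
time: 9.65
eef_pos: [0.5147, 0.1185, 0.1107]
tcp_rot: [0.973, 0.232, -0.0, -0.0]
contact_force: [-0.4, 0.4, -2.1]
opening: 0.176
finger_force: 68.3
```

```bash
python3 -m inch '[{"slide":[0,0,0.1],"turn":0,"grip":0.5},{"slide":[0,0,0.2],"turn":0,"grip":0.5},{"slide":[0,0,0.2],"turn":0,"grip":0.5}]'
```

```text
time: 9.95
eef_pos: [0.5147, 0.1185, 0.1087]
tcp_rot: [0.973, 0.232, -0.0, -0.0]
contact_force: [-0.2, 0.3, -2.1]
opening: 0.186
finger_force: 68.3
```

```bash
python3 -m inch '[{"slide":[0,0,0.1],"turn":0,"grip":0.5},{"slide":[0,0,0.2],"turn":0,"grip":0.5},{"slide":[0,0,0.2],"turn":0,"grip":0.5}]'
```

```text
time: 10.25
eef_pos: [0.5147, 0.1185, 0.1067]
tcp_rot: [0.973, 0.232, -0.0, -0.0]
contact_force: [0.6, 0.0, -2.5]
opening: 0.177
finger_force: 68.3
```

```bash
python3 -m inch '[{"slide":[0,0,0.1],"turn":0,"grip":0.5},{"slide":[0,0,0.2],"turn":0,"grip":0.5},{"slide":[0,0,0.2],"turn":0,"grip":0.5}]'
```

```text
time: 10.55
eef_pos: [0.5153, 0.1186, 0.1054]
tcp_rot: [0.973, 0.232, 0.0, 0.0]
contact_force: [0.2, -0.0, -0.3]
opening: 0.182
finger_force: 68.5
```

```bash
python3 -m inch '[{"slide":[0,0,0.1],"turn":0,"grip":0.5},{"slide":[0,0,0.1],"turn":0,"grip":0.5}]'
```

```text
time: 10.75
eef_pos: [0.5156, 0.1186, 0.1048]
tcp_rot: [0.973, 0.232, 0.001, 0.0]
contact_force: [-0.6, 0.2, 3.7]
opening: 0.182
finger_force: 68.7
```

```bash
python3 -m inch '[{"slide":[0,0,0.1],"turn":0,"grip":0.5},{"slide":[0,0,0.2],"turn":0,"grip":0.5},{"slide":[0,0,0.2],"turn":0,"grip":0.5}]'
```

```text
time: 11.05
eef_pos: [0.5163, 0.1186, 0.1037]
tcp_rot: [0.973, 0.232, 0.002, 0.0]
contact_force: [-1.0, 0.2, 6.6]
opening: 0.18
finger_force: 69.0
```

```bash
python3 -m inch '[{"slide":[-0.04,-0.02,0.1],"turn":0,"grip":0.5},{"slide":[-0.07,-0.04,0.2],"turn":0,"grip":0.5},{"slide":[-0.07,-0.04,0.2],"turn":0,"grip":0.5}]'
```

```text
time: 11.35
eef_pos: [0.5163, 0.1187, 0.1026]
tcp_rot: [0.973, 0.232, 0.003, 0.001]
contact_force: [-0.4, 0.0, 9.3]
opening: 0.178
finger_force: 69.2
```

```bash
python3 -m inch '[{"slide":[-0.03,-0.01,0.1],"turn":0,"grip":0.5},{"slide":[-0.03,-0.01,0.15],"turn":0,"grip":0.5},{"slide":[-0.03,-0.01,0.15],"turn":0,"grip":0.5}]'
```

```text
time: 11.65
eef_pos: [0.5165, 0.1186, 0.1017]
tcp_rot: [0.973, 0.232, 0.003, 0.001]
contact_force: [-0.4, -0.5, 11.9]
opening: 0.185
finger_force: 69.3
```

```bash
python3 -m inch '[{"slide":[0,0,0.05],"turn":0,"grip":0.5},{"slide":[0,0,0.1],"turn":0,"grip":0.5},{"slide":[0,0,0.15],"turn":0,"grip":0.5},{"slide":[0,0,0.15],"turn":0,"grip":0.5}]'
```

```text
time: 12.05
eef_pos: [0.5167, 0.1186, 0.1004]
tcp_rot: [0.973, 0.232, 0.003, 0.001]
contact_force: [-0.3, -0.4, 10.7]
opening: 0.181
finger_force: 69.4
```

```bash
python3 -m inch '[{"slide":[0,0,0.05],"turn":0,"grip":0.5},{"slide":[0,0,0.1],"turn":0,"grip":0.5},{"slide":[0,0,0.12],"turn":0,"grip":0.5},{"slide":[0,0,0.12],"turn":0,"grip":0.5}]'
```

```text
time: 12.45
eef_pos: [0.5166, 0.1185, 0.099]
tcp_rot: [0.973, 0.232, 0.003, 0.001]
contact_force: [-0.2, 0.0, 10.5]
opening: 0.182
finger_force: 69.3
```

```bash
python3 -m inch '[{"slide":[0,0,0.05],"turn":0,"grip":0.5},{"slide":[0,0,0.1],"turn":0,"grip":0.5},{"slide":[0,0,0.1],"turn":0,"grip":0.5}]'
```

```text
time: 12.75
eef_pos: [0.516, 0.1185, 0.0973]
tcp_rot: [0.973, 0.232, 0.003, 0.001]
contact_force: [-0.4, -0.7, 8.0]
opening: 0.18
finger_force: 69.1
```

```bash
python3 -m inch '[{"slide":[0,0,0.05],"turn":0,"grip":0.5},{"slide":[0,0,0.05],"turn":0,"grip":0.5},{"slide":[0,0,0.05],"turn":0,"grip":0.5}]'
```

```text
time: 13.05
eef_pos: [0.515, 0.1184, 0.0956]
tcp_rot: [0.973, 0.232, 0.001, 0.001]
contact_force: [1.5, 0.3, 4.5]
opening: 0.183
finger_force: 68.8
```

Snapped: the force fell from 14 N to about 6.6 N over a steady advance of about 9 mm. I'll lift it and carry it back.

```bash
python3 -m inch '[{"slide":[0.1,0.05,-0.5],"turn":0,"grip":0.5},{"slide":[0.1,0.05,-1],"turn":0,"grip":0.5},{"slide":[0.1,0.05,-2],"turn":0,"grip":0.5},{"slide":[0.1,0.05,-3],"turn":0,"grip":0.5},{"slide":[0.1,0.05,-4],"turn":0,"grip":0.5},{"slide":[0.1,0.05,-6],"turn":0,"grip":0.5},{"slide":[0.1,0.05,-8],"turn":0,"grip":0.5},{"slide":[0.1,0.05,-10.5],"turn":0,"grip":0.5},{"slide":[0.1,0.05,-10.5],"turn":0,"grip":0.5},{"slide":[0.1,0.05,-10.5],"turn":0,"grip":0.5}]'; python3 - <<'E'
from h import *
s=ctrl.get_state();print(s["eef_pos"],tool(s,[.5110-s["eef_pos"][0],-.1998-s["eef_pos"][1],0]))
E
```

```text
time: 14.05
eef_pos: [0.5147, 0.1185, 0.1992]
tcp_rot: [0.973, 0.232, 0.0, 0.0]
contact_force: [-0.6, -0.3, -3.3]
opening: 0.184
finger_force: 68.5
[0.5147 0.1185 0.1992] [-14.7162  28.2274  -0.0005]
```

```bash
python3 -m inch '[{"slide":[-0.7,1.4,0],"turn":0,"grip":0.5},{"slide":[-2,4,0],"turn":0,"grip":0.5},{"slide":[-3.6,7,0],"turn":0,"grip":0.5},{"slide":[-5.2,10,0],"turn":0,"grip":0.5},{"slide":[-6.8,13,0],"turn":0,"grip":0.5},{"slide":[-8.3,16,0],"turn":0,"grip":0.5},{"slide":[-9.9,19,0],"turn":0,"grip":0.5},{"slide":[-11.5,22,0],"turn":0,"grip":0.5},{"slide":[-13,25,0],"turn":0,"grip":0.5},{"slide":[-14.2,27.2,0],"turn":0,"grip":0.5},{"slide":[-14.7,28.2,0],"turn":0,"grip":0.5},{"slide":[-14.7,28.2,0],"turn":0,"grip":0.5},{"slide":[-14.7,28.2,2],"turn":0,"grip":0.5},{"slide":[-14.7,28.2,4.2],"turn":0,"grip":0.5},{"slide":[-14.7,28.2,4.2],"turn":0,"grip":0.5},{"slide":[-14.7,28.2,4.2],"turn":0,"grip":0.5}]'; python3 - <<'E'
from h import *
s=ctrl.get_state();p,d=ctrl.read_camera("wrist");p2,d2=ctrl.read_camera("scene");
cv2.imwrite("pics/w5.png",np.hstack([cv2.resize(p[150:250,270:370,::-1],(400,400),interpolation=cv2.INTER_CUBIC),cv2.resize(p2[140:240,320:420,::-1],(400,400),interpolation=cv2.INTER_CUBIC)]))
print(tool(s,[.5110-s["eef_pos"][0],-.1998-s["eef_pos"][1],0]))
tip=s["eef_pos"]+[0,0,-.0827];print(tip)
for n,o,k in(("wrist",(270,150),4),("scene",(320,140),4)):
    K,T=T_wc(n,s);
    for q in(tip,[*tip[:2],.06]):
        c=np.linalg.inv(T)@[*q,1];print(n,((K@c[:3]/c[2])[:2]-o)*k)
E
```

```text
time: 15.65
eef_pos: [0.5108, -0.1981, 0.1566]
tcp_rot: [0.973, 0.233, -0.001, -0.001]
contact_force: [-0.2, -0.4, -1.9]
opening: 0.184
finger_force: 68.5
[-0.0618  0.1648 -0.0003]
[ 0.5108 -0.1981  0.0739]
wrist [205.4184 183.1373]
wrist [205.614  164.0345]
scene [197.8817 203.9474]
scene [196.8734 225.8264]
```

View pics/w5.png

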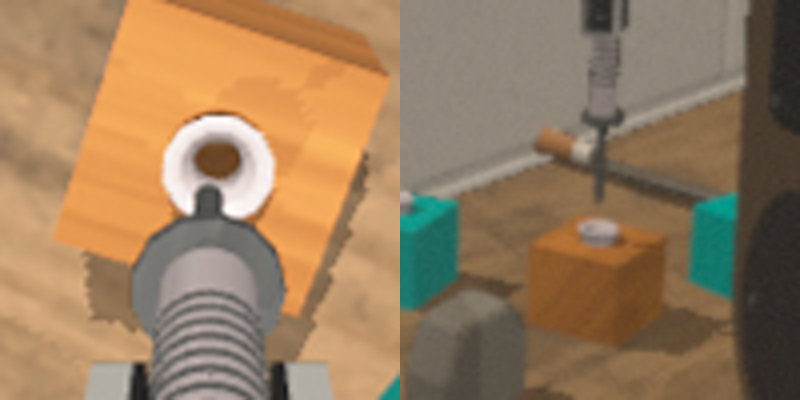

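The tip is at crop (208,188) and the seat ring at (217,168). That calls for about +1.8 mm in tool y, the same as the remembered pick-up pose gives.

```bash
python3 -m inch '[{"slide":[-0.05,0.16,0],"turn":0,"grip":0.5},{"slide":[-0.05,0.16,0],"turn":0,"grip":0.5},{"slide":[-0.05,0.16,0.5],"turn":0,"grip":0.5},{"slide":[-0.05,0.16,0.8],"turn":0,"grip":0.5},{"slide":[-0.05,0.16,0.8],"turn":0,"grip":0.5}]'; python3 - <<'E'
from h import *
s=ctrl.get_state()
print(tool(s,[.5110-s["eef_pos"][0],-.1998-s["eef_pos"][1],0]))
E
```

```text
time: 16.25
eef_pos: [0.5108, -0.2009, 0.1483]
tcp_rot: [0.973, 0.232, -0.001, -0.001]
contact_force: [-0.3, 0.2, -2.6]
opening: 0.18
finger_force: 68.5
[ 0.0644 -0.0879  0.0001]
```

```bash
python3 -m inch '[{"slide":[0.05,-0.08,0],"turn":0,"grip":0.5},{"slide":[0.05,-0.08,0],"turn":0,"grip":0.5},{"slide":[0.05,-0.08,0.4],"turn":0,"grip":0.5},{"slide":[0.05,-0.08,0.8],"turn":0,"grip":0.5},{"slide":[0.05,-0.08,1.2],"turn":0,"grip":0.5},{"slide":[0.05,-0.08,1.6],"turn":0,"grip":0.5},{"slide":[0.05,-0.08,2.0],"turn":0,"grip":0.5},{"slide":[0.05,-0.08,2.0],"turn":0,"grip":0.5}]'
```

```text
time: 17.05
eef_pos: [0.5109, -0.1999, 0.1282]
tcp_rot: [0.973, 0.232, -0.001, -0.001]
contact_force: [0.1, 0.9, -3.7]
opening: 0.182
finger_force: 68.5
```

Inside the bore freely. I'll lower it to just above home (home TCP z is about 0.0907).

```bash
python3 -m inch '[{"slide":[0,0,0.4],"turn":0,"grip":0.5},{"slide":[0,0,0.8],"turn":0,"grip":0.5},{"slide":[0,0,1.2],"turn":0,"grip":0.5},{"slide":[0,0,1.6],"turn":0,"grip":0.5},{"slide":[0,0,2.0],"turn":0,"grip":0.5},{"slide":[0,0,2.4],"turn":0,"grip":0.5},{"slide":[0,0,2.8],"turn":0,"grip":0.5},{"slide":[0,0,3.1],"turn":0,"grip":0.5},{"slide":[0,0,3.4],"turn":0,"grip":0.5},{"slide":[0,0,3.4],"turn":0,"grip":0.5}]'; python3 -m inch '[{"slide":[0,0,0.1],"turn":0,"grip":0.5},{"slide":[0,0,0.2],"turn":0,"grip":0.5},{"slide":[0,0,0.2],"turn":0,"grip":0.5}]'
```

```text
time: 18.05
eef_pos: [0.5111, -0.2, 0.0946]
tcp_rot: [0.973, 0.232, -0.0, -0.0]
contact_force: [0.1, -0.1, -2.6]
opening: 0.177
finger_force: 68.5
time: 18.35
eef_pos: [0.5115, -0.2002, 0.0932]
tcp_rot: [0.973, 0.232, 0.0, 0.0]
contact_force: [-0.1, -0.5, -2.2]
opening: 0.185
finger_force: 68.5
```

```bash
python3 -m inch '[{"slide":[0,0,0.1],"turn":0,"grip":0.5},{"slide":[0,0,0.2],"turn":0,"grip":0.5},{"slide":[0,0,0.2],"turn":0,"grip":0.5}]'
```

```text
time: 18.65
eef_pos: [0.5113, -0.2001, 0.091]
tcp_rot: [0.973, 0.232, -0.0, -0.0]
contact_force: [0.0, -0.2, -1.8]
opening: 0.182
finger_force: 68.5
```

```bash
python3 -m inch '[{"slide":[0,0,0.1],"turn":0,"grip":0.5},{"slide":[0,0,0.1],"turn":0,"grip":0.5}]'
```

```text
time: 18.85
eef_pos: [0.5118, -0.2004, 0.0908]
tcp_rot: [0.973, 0.232, 0.0, 0.0]
contact_force: [-0.3, 0.7, -0.5]
opening: 0.182
finger_force: 68.7
```

Seated on the rim. I'll open and then retreat upward.

```bash
python3 -m inch '[{"slide":[0,0,0],"turn":0,"grip":2},{"slide":[0,0,0],"turn":0,"grip":4},{"slide":[0,0,0],"turn":0,"grip":6},{"slide":[0,0,0],"turn":0,"grip":8},{"slide":[0,0,0],"turn":0,"grip":8.5},{"slide":[0,0,0],"turn":0,"grip":8.5},{"slide":[0,0,-1],"turn":0,"grip":8.5},{"slide":[0,0,-3],"turn":0,"grip":8.5},{"slide":[0,0,-6],"turn":0,"grip":8.5},{"slide":[0,0,-9],"turn":0,"grip":8.5},{"slide":[0,0,-12],"turn":0,"grip":8.5},{"slide":[0,0,-14],"turn":0,"grip":8.5},{"slide":[0,0,-14],"turn":0,"grip":8.5},{"slide":[0,0,-14],"turn":0,"grip":8.5},{"slide":[0,0,-14],"turn":0,"grip":8.5}]'; python3 - <<'E'
from h import *
p,d=ctrl.read_camera("wrist");p2,d2=ctrl.read_camera("scene")
cv2.imwrite("pics/w6.png",np.hstack([cv2.resize(p[100:260,240:400,::-1],(400,400)),cv2.resize(p2[140:240,320:420,::-1],(400,400))]))
E
```

```text
time: 20.35
eef_pos: [0.5106, -0.1997, 0.2284]
tcp_rot: [0.973, 0.232, -0.001, -0.001]
contact_force: [-0.8, 0.8, -0.7]
opening: 0.995
finger_force: 0.0
```

View pics/w6.png

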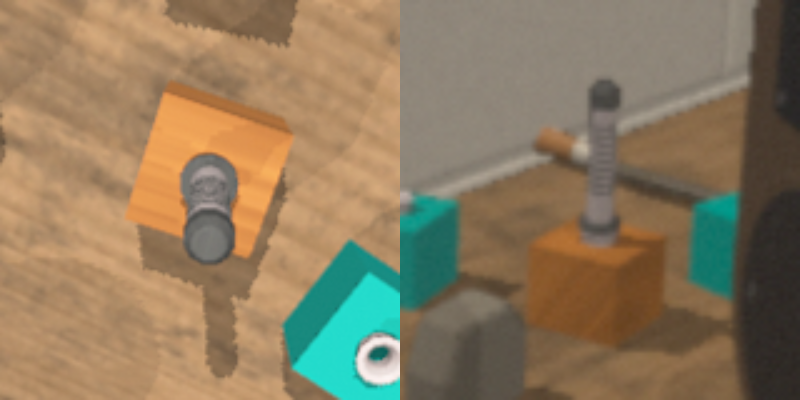

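The punch stands upright in the orange stand: collar at scene crop (600,226) on the rim, cap at (604,92). I'll compare numerically with the initial scene, then hand in.

```bash
python3 - <<'E'
from h import *
a=np.load("scene.npz")["p"];b,_=ctrl.read_camera("scene")
for n,(r,c) in dict(punch=(slice(155,203),slice(360,382)),tape=(slice(208,252),slice(315,355))).items():
    A,B=[cv2.cvtColor(x,cv2.COLOR_RGB2GRAY)[r,c].astype(np.float32) for x in(a,b)]
    print(n,cv2.phaseCorrelate(A,B),abs(A-B).mean())
E
```

```text
punch ((0.028823535467555672, 0.006959010713032399), 1.0822020951244566) 6.035038
tape ((0.3029556189692073, 0.4643148553905547), 0.9852590910593668) 8.044887
```

```bash
python3 -c "
from plant import ctrl
print(ctrl.sign_off())"
```

```text
the job is handed in; nothing more can be done
None
```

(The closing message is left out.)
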